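# Store the setting block, then set the cap nut's running clearance and hold it

## Robot

A 6-joint arm with a two-finger parallel gripper is mounted at the origin on the work surface. World frame = base frame: x ahead of the robot, y to its left, z up, the work surface at z = 0. Lengths are in m, angles in rad, forces in N, time in s.
With the tool pointing down it reaches from about 0.4 to 0.925 m from the base axis. Payload 3.4 kg.
Tool frame: the origin (TCP) lies between the finger pads, 19 mm behind the fingertips; this is the grasp point; z points along the fingers, y is the line along which they close (so a half turn about z gives the same grasp; the last joint's range is limited). The gripper opens to 85 mm and grips with 20 to 120 N. Pads are 22 mm wide; open, the fingers measure 114 mm over their backs; the gripper's body (76 mm by 85 mm) begins 54 mm behind the grasp point. The pads swing forward as they close: fully open they stand 13 mm farther back than shut.
Start: joints at [1.032, 0.307, 1.506, -0, 1.328, -0.073], TCP at [0.258, 0.514, 0.25] pointing down, gripper open.
Joint ranges: [-3.12, 3.12], [-1.05, 2.28], [0.14, 2.33], [-1.42, 4.57], [0.1, 2.73], [-2.68, 2.68]. Speed limits (rad/s): [2.57, 2.57, 3.14, 3.14, 3.14, 3.14].

## Interface

Orientations are given as a rotation vector (axis times angle).
In Python, from workcell import manip gives the robot as it stands. The module is installed in compiled form; this text tells all that it offers.
- The arm moves only by the shell command python3 -m handwheel 'ROWS' [FORCE]. ROWS is JSON, a list of rows, each a list of 7 numbers: the opening, from 0 (shut) to 1 (fully open), then the shift along the tool's x, y, z each as a share of 200 mm, from -1 to 1, then the turn, a rotation vector about the tool's x, y, z each as a share of 1.5 rad, from -1 to 1. A call has 1 to 5 rows; each row is the pose to reach, as a shift and turn from the pose commanded when the call began, along the tool's axes at that moment; what a row does not reach only later rows make up. A row lasts 1/12 s, in which the tool goes at most 41.7 mm and 7.16 degrees, less where a joint would pass 70% of its speed; a pose out of reach is approached as far as the arm can. A call with a number of a shift or a turn outside -1 to 1 is refused whole. A call with a gripper value outside its range is refused whole. The fingers move at their own pace and stop on an object; FORCE is the grip in N (left out, the last holds). Time passes only in rows, so rows that repeat a pose let the fingers close. It gives the time, the measured TCP pose, the force, the opening and the grip force at its end, in the units of the state.
- manip.state(): the state, without advancing time (a new reading comes with each control period).
- manip.get_image(name): name is "scene" or "top"; returns a dict with "color" (384x512x3 uint8, red, green, blue), "range_z" (384x512 float32, m along the optical axis (not along the pixel's ray), 0 where there is no reading), "mtx" (3x3 intrinsics, pixels), "position" and "attitude" of the camera in the world. Camera axes: x right, y down, z forward; pixel columns grow to the right and rows downward; lengths in m; the calibration is good to about 2 mm. A picture is of the moment at which its call begins.
- manip.hand_in(): hands the job in; it is judged then, once.
The state is a dict: "time_s": time; "joints": joint angles; "qvel": joint speeds; "joint_efforts": joint torques, N m; "position": TCP position; "eef_rot": TCP orientation; "force": force on the tool from outside, world axes, zero at the start; "wrist_torque": the same for the moment, N m; "finger_gap": finger opening in m; "grasp_force": force on a finger pad.
Only numpy, scipy, OpenCV 4.12 (cv2) and the standard library are available. Lean on these libraries where they do the work, as an engineer would, in place of code of your own. Each camera call takes 0.05 s, during which the arm holds its last target. There are 200 camera calls.

## Task

The bracket on the fixture has been set up, so put the two-dot setting block that stands on the fixture back into its own two-dot pocket, lowering it fully to the pocket's floor before letting go. Then screw the knurled cap nut down (clockwise from above) until it bottoms out on the bracket, back it off a quarter turn so that the bracket has running clearance, and finish there still firmly gripping the nut between the fingers, holding it still without letting go. Leave the other block, the tools and the loose parts alone.

Things in the scene. Friction and masses are not known exactly. Their poses are not given: they have to be found in the camera images.
- fixture: Fixture fixed on the table: dark steel bed plate 110 x 210 x 15 mm (its x, y, z); origin: centre of its underside. At y = +55 mm a round post carries a bright bracket leaf (34 mm wide, y = 35 to 110 mm, its top 50 mm above the table); a vertical threaded stud rises through it to 94 mm, with the knurled nut on it. The setting block starts on the bed near y = -50 mm.
- stud_foot (a point): The point on the stud's axis at the top face of the bracket leaf, 50 mm above the table: the underside of the nut comes down to here when it bottoms out. Fixed.
- nut (a joint): Nut angle, rad: 0 = bottomed out on the bracket (firm stop), growing as it unscrews, anticlockwise from above (right-hand thread). Starts on the thread at 1.8 to 3.2; stops at 5.0, so it never comes off. It rises 4 mm per turn (0.64 mm per rad). It turns against about 0.08 N m of friction and stays where left. A quarter turn is 1.57.
- nut_grip (a point): Point on the nut's vertical axis, 22 mm above its underside, 8 mm below its top: a good TCP height for a grasp from above. The nut is round knurled steel, 39 mm across, 30 mm high; the stud ends 14 mm above its top face when bottomed. Rises and turns with the nut.
- nut_mark (a point): A small black dot on the nut's top face near the rim, 14.5 mm from its axis; turns with the nut. With the nut at 0 the dot lies in the fixture's +x direction from the stud's axis.
- block_two: The setting block: a plain bright metal block 40 x 30 x 55 mm (its x, y, z), about 0.2 kg, with two raised black dots (a row along y, near its -x edge) on top. Origin: centre of its underside. Starts standing upright on the fixture's bed, 15 mm above the table. Grip it across its 30 mm width (y).
- block_one: A thinner setting block, 40 x 20 x 55 mm, one dot on top, already in its own pocket. Origin: centre of its underside. Leave alone.
- pocket_one_floor (a point): Centre of the pocket floor, 3 mm above the table, of a wooden holder fixed on the table, marked with one dot; holds the thinner block. Pocket 44 x 24 mm (x, y), 15 mm deep, rim 18 mm above the table; holder 44 mm wide, from x = -52 to +32 mm, dots on its lip at x = -42 mm. The three holders' order changes.
- pocket_two_floor (a point): Centre of the pocket floor, 3 mm above the table, of a wooden holder fixed on the table, marked with two dots in a row on its front lip; empty at the start; the home of the setting block. Pocket 44 x 34 mm (x, y), 15 mm deep, rim 18 mm above the table; holder 54 mm wide, from x = -52 to +32 mm, dots on its lip at x = -42 mm. The three holders' order changes.
- pocket_three_floor (a point): Centre of the pocket floor, 3 mm above the table, of a wooden holder fixed on the table, marked with three dots; empty, for a 40 mm block that is not here: the wrong pocket, though the setting block would drop loosely into it. Pocket 44 x 44 mm (x, y), 15 mm deep, rim 18 mm above the table; holder 64 mm wide, from x = -52 to +32 mm, dots on its lip at x = -42 mm. The three holders' order changes.
- bracket_a: A loose bright bent sheet-metal bracket, 50 x 90 mm with a 42 mm upright flange. Bystander, leave alone.
- bracket_b: Another loose bracket, the same as bracket_a. Bystander, leave alone.
- spare_collar: A loose steel collar (plain ring), 36 mm across, 16 mm high, lying on the table. Bystander, leave alone.
- driver: A screwdriver, 200 mm, lying on the table. Bystander, leave alone.
- mallet: A hammer, 260 mm, lying on the table. Bystander, leave alone.
- spanner: A spanner, 170 mm, lying on the table. Bystander, leave alone.
- grease_tin: A closed tin, 66 mm across, 75 mm high, standing on the table. Bystander, leave alone.
Not all that is in view belongs to the job. Leave any purple look-alike of the fixture alone.

How it is judged:
On the way, in this order (a step that is already met when the one before it is completed fails the run):
1. the two-dot block stands on the floor of the two-dot pocket while the fingers still hold it (x of block_two in the frame of pocket_two_floor between -0.006 and 0.006 m and y of block_two in the frame of pocket_two_floor between -0.006 and 0.006 m and z of block_two in the frame of pocket_two_floor between -0.004 and 0.004 m and angle between block_two's own z axis and vertical below 0.1 rad and angle between the x axis of block_two and the x axis of pocket_two_floor, either way round below 0.25 rad and contact force between the fingers and block_two above 1 N), for 0.1 s.
2. the nut is screwed down until it bottoms out (within 0.09 rad of the stop), with the block left in its pocket (value of joint nut below 0.09 rad and x of block_two in the frame of pocket_two_floor between -0.006 and 0.006 m and y of block_two in the frame of pocket_two_floor between -0.006 and 0.006 m and z of block_two in the frame of pocket_two_floor between -0.004 and 0.004 m and angle between block_two's own z axis and vertical below 0.1 rad and angle between the x axis of block_two and the x axis of pocket_two_floor, either way round below 0.25 rad and contact force between the fingers and block_two below 0.1 N), for 0.2 s.
3. the nut is backed off a quarter turn (1.17 to 1.97 rad) and is gripped (value of joint nut between 1.17 and 1.97 rad and contact force between the fingers and nut_c0 above 12 N), for 0.2 s.
At the end, for the whole second after the job is handed in: The nut is backed off from its stop by 1.57 rad, give or take 0.4, not turning, and gripped by the fingers with over 12 N; the two-dot block rests released and upright (within 0.1 rad) on the floor of the two-dot pocket (within 4 mm in height, 6 mm of its centre in x and y) (all of step 3 and velocity of joint nut between -0.1 and 0.1 rad/s and x of block_two in the frame of pocket_two_floor between -0.006 and 0.006 m and y of block_two in the frame of pocket_two_floor between -0.006 and 0.006 m and z of block_two in the frame of pocket_two_floor between -0.004 and 0.004 m and angle between block_two's own z axis and vertical below 0.1 rad and angle between the x axis of block_two and the x axis of pocket_two_floor, either way round below 0.25 rad and contact force between the fingers and block_two below 0.1 N and linear speed of block_two below 0.02 m/s); the arm keeps its last pose, push and grip.
It fails at once if a bystander (bracket, collar, tool, tin) is moved by more than 30 mm (distance of any of bracket_a, bracket_b, spare_collar, driver, mallet, spanner, grease_tin from where it was at the start of the episode above 0.03 m).
It fails at once if the thinner block is moved by more than 10 mm (distance of block_one from where it was at the start of the episode above 0.01 m).
It also fails if it takes over 67 s, if anything falls off the work surface, if the arm or the gripper's body presses on something with over 40 N, if the wrist force passes 120 N, or if a joint passes its speed limit or range.

## Working session

There is one attempt and no reset: what is moved stays moved. The work goes in short steps, Python scripts to look and compute and a shell command to move; the robot and the scene stay as the last step left them, time stands still between calls to the robot, and variables do not carry over. Pictures are saved under pics/ and viewed, at most 10 in all, crops included, and the job is handed in when it is done.

```bash
mkdir -p pics; python3 - <<'E'
from workcell import manip
import cv2,numpy as np
for n in("top","scene"):
    d=manip.get_image(n); np.savez(f"{n}0.npz",**d); cv2.imwrite(f"pics/{n}0.png",cv2.resize(d["color"][:,:,::-1],(800,600),interpolation=cv2.INTER_CUBIC)); print(n,d["position"],d["attitude"],d["mtx"])
print(manip.state())
E
```

```text
top [0.38445159 0.01478267 1.39145638] [-2.13292847  2.18728113 -0.16355172] [[454.43416096   0.         249.21535521]
 [  0.         454.43416096 189.7880175 ]
 [  0.           0.           1.        ]]
scene [ 1.06852775 -0.70854574  0.92236102] [-2.2394743  -0.69518699  0.32184002] [[409.25941408   0.         262.48131038]
 [  0.         409.25941408 185.17125304]
 [  0.           0.           1.        ]]
{'time_s': 0.1, 'joints': array([ 1.03153022e+00,  3.07520840e-01,  1.50755711e+00, -1.44408086e-05,
        1.32837729e+00, -7.35239793e-02]), 'qvel': array([ 7.33745925e-04, -9.53429327e-04, -2.26995861e-03,  7.30586657e-04,
       -2.40116082e-03,  7.72536747e-05]), 'joint_efforts': array([-2.33428473e-04, -4.58530176e+01, -2.52609068e+01, -4.27108225e-04,
        5.58835105e-03, -2.25737637e-05]), 'position': array([0.25795902, 0.51322832, 0.24915471]), 'eef_rot': array([-7.24859572e-01, -3.05626071e+00,  2.79563531e-03]), 'force': array([ 0.84237375, -0.07612264,  0.46629647]), 'wrist_torque': array([ 0.02516798, -0.00585871, -0.015968  ]), 'grasp_force': 0.0, 'finger_gap': 0.08530401345267193}
```

View pics/top0.png

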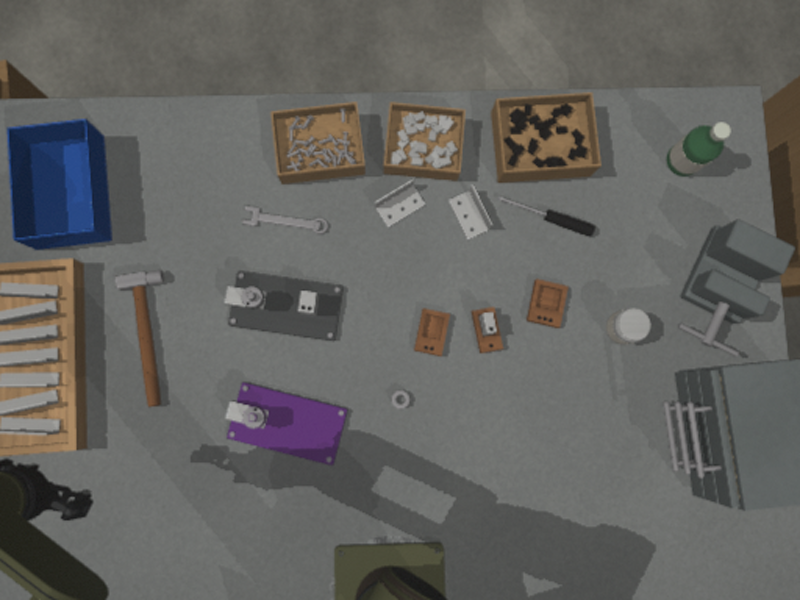

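View pics/scene0.png

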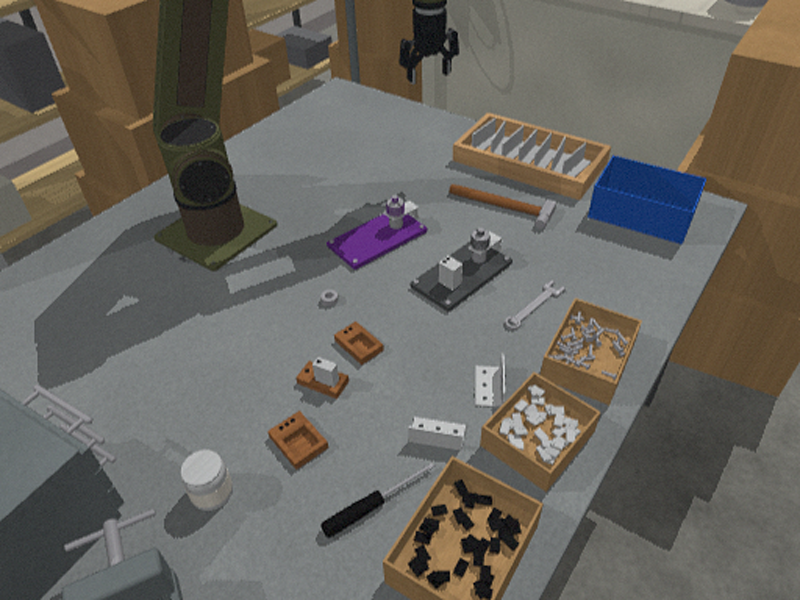

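The top view is in 800x600 pixels. 
- **Block:** it could be the block on the dark fixture (308,301) or the one in the middle holder (488,322). I choose the one on the dark fixture, with two dots. 
- **Nut:** it could be the dark fixture's (252,296), the purple fixture's (255,416) or the collar (400,399). I choose the dark fixture's. 
- **Pocket:** left holder (433,332), middle (488,330) or right (548,302). The left one looks like two dots, and I'll check it in a close crop.

```bash
cat > h.py <<'E'
import cv2,numpy as np
from scipy.spatial.transform import Rotation as R
def ray(d,uv,z):
    uv=np.atleast_2d(uv).astype(float)
    c=np.c_[uv,np.ones(len(uv))]@np.linalg.inv(d["mtx"]).T
    w=c@R.from_rotvec(d["attitude"]).as_matrix().T
    p=d["position"]; return p+w*((z-p[2])/w[:,2])[:,None]
def cloud(d):
    v,u=np.indices(d["range_z"].shape); c=np.dstack([u,v,np.ones_like(u)])@np.linalg.inv(d["mtx"]).T*d["range_z"][...,None]
    return c@R.from_rotvec(d["attitude"]).as_matrix().T+d["position"]
def proj(d,P):
    c=(np.atleast_2d(P)-d["position"])@R.from_rotvec(d["attitude"]).as_matrix(); q=c@d["mtx"].T; return q[:,:2]/q[:,2:]
E
python3 - <<'E'
from h import *
T=dict(np.load("top0.npz"));S=dict(np.load("scene0.npz"))
def crop(d,x,y,w,h,s): return cv2.resize(d["color"][y:y+h,x:x+w,::-1],None,fx=s,fy=s,interpolation=cv2.INTER_CUBIC)
a=crop(T,138,165,100,60,4); b=crop(T,260,172,110,60,3.6363)
c=crop(S,258,138,80,60,5); e=crop(S,168,200,80,100,3)
cv=np.zeros((600,800,3),np.uint8)
cv[:240,:400]=a; cv[:b.shape[0],400:400+b.shape[1]]=b[:,:400]; cv[250:550,:400]=c; cv[250:550,420:660]=e
cv2.imwrite("pics/crop0.png",cv)
hsv=cv2.cvtColor(T["color"],cv2.COLOR_RGB2HSV)
# holders: orange-brown, within x range
P=cloud(T); 
m=((hsv[...,0]<16)&(hsv[...,1]>110)).astype(np.uint8)
n,l,st,ce=cv2.connectedComponentsWithStats(m)
for i in range(1,n):
    if st[i,4]>60:
        k=np.argwhere(l==i)[:,::-1].astype(np.float32)
        w=ray(T,k,0.018)[:,:2].astype(np.float32); print("brown",ce[i],st[i,4],cv2.minAreaRect(w*1000))
m=((T["color"].max(2)<75)&(hsv[...,1]<60)).astype(np.uint8); m[:160]=0;m[235:]=0
n,l,st,ce=cv2.connectedComponentsWithStats(m)
for i in range(1,n):
    if st[i,4]>200:
        k=np.argwhere(l==i)[:,::-1].astype(np.float32); w=ray(T,k,0.015)[:,:2].astype(np.float32); print("dark",ce[i],st[i],cv2.minAreaRect(w*1000))
E
```

```text
brown [349.82330827 193.56390977] 532 ((549.003662109375, -318.9156494140625), (63.4100341796875, 81.8379135131836), 75.44644165039062)
brown [ 93.14760148 221.67527675] 542 ((486.6014099121094, 460.0814208984375), (231.38870239257812, 22.151004791259766), 8.548633575439453)
brown [310.86734694 214.40306122] 196 ((499.7371826171875, -198.83644104003906), (79.8726806640625, 43.01249694824219), 9.640460014343262)
brown [276.12155963 212.00917431] 436 ((497.9256896972656, -91.49776458740234), (51.0818977355957, 81.13156127929688), 76.91182708740234)
dark [468.51724138 171.81417625] [436 160  64  41 522] ((577.0543212890625, -685.1389770507812), (161.007080078125, 133.6317138671875), 62.24036407470703)
dark [460.79002625 192.6167979 ] [442 173  44  43 381] ((547.8175659179688, -667.0770263671875), (130.15072631835938, 80.93983459472656), 32.80393600463867)
dark [183.90620384 193.16322009] [ 147  174   73   44 1354] ((557.170654296875, 190.58053588867188), (209.57562255859375, 108.16881561279297), 80.4291000366211)
dark [507.19157088 212.49425287] [502 194  10  37 261] ((481.5716857910156, -798.1190185546875), (27.875558853149414, 110.90219116210938), 84.05943298339844)
```

View pics/crop0.png

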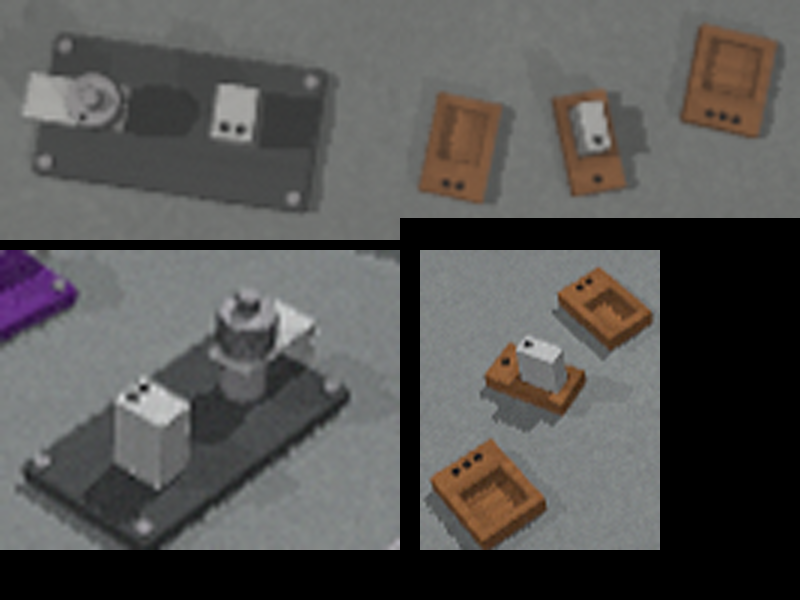

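The crops confirm the choice. The two-dot holder is the left one, with its dots at about (453,184) in the crop. The bright block on the dark fixture has two dots at (231,128), and the nut is at (97,98) with its mark near (83,117). Next I measure.

```bash
cat > m.py <<'E'
from h import *
def comp(d,m,seed,z):
    m=m.astype(np.uint8); n,l,st,ce=cv2.connectedComponentsWithStats(m); 
    i=min(range(1,n),key=lambda i:np.hypot(*(ce[i]-seed))+(1e3 if st[i,4]<8 else 0))
    k=np.argwhere(l==i)[:,::-1]; return k,ray(d,k,z)[:,:2]
def rect(d,m,seed,z):
    k,w=comp(d,m,seed,z); (c,s,a)=cv2.minAreaRect((w*1000).astype(np.float32)); return np.round(c,1),np.round(s,1),round(a,1),len(k),np.round(w.mean(0)*1000,1)
E
python3 - <<'E'
from m import *
T=dict(np.load("top0.npz"));S=dict(np.load("scene0.npz"))
for nm,d in(("T",T),("S",S)):
    P=cloud(d);hsv=cv2.cvtColor(d["color"],cv2.COLOR_RGB2HSV)
    g=lambda X,Y,r:(np.hypot(P[...,0]-X,P[...,1]-Y)<r)
    z=P[...,2]
    print(nm,"block",rect(d,g(.547,.143,.045)&(abs(z-.07)<.006),proj(d,[.547,.143,.07])[0],.07))
    print("nut",rect(d,g(.566,.245,.03)&(abs(z-.0815)<.005),proj(d,[.566,.245,.0815])[0],.0815), np.percentile(z[g(.566,.245,.012)],[5,50,95]))
    print("bed",rect(d,g(.557,.19,.16)&(abs(z-.015)<.005),proj(d,[.557,.19,.015])[0],.015))
    print("rim2",rect(d,g(.498,-.0915,.07)&(abs(z-.018)<.005),proj(d,[.498,-.0915,.018])[0],.018))
    # dark dots
    dk=(d["color"].max(2)<60)
    for name,X,Y,r,zz in(("blockdots",.547,.143,.04,.07),("lipdots",.459,-.083,.03,.018),("mark",.566,.245,.022,.0815)):
        m=dk&g(X,Y,r)&(z>zz-.005); n,l,st,ce=cv2.connectedComponentsWithStats(m.astype(np.uint8))
        print(name,[(np.round(ray(d,ce[i],zz)[0,:2]*1000,1),st[i,4]) for i in range(1,n)])
E
```

```text
T block (array([557.4, 143.6]), array([30.2, 40.2]), 81.4, 137, array([557.3, 143.8]))
nut (array([568.2, 245. ]), array([38.3, 36. ]), 25.9, 112, array([567.7, 244.6])) [0.07907186 0.08678925 0.09647154]
bed (array([558.3, 191. ]), array([209.7, 109.8]), 80.1, 1825, array([556. , 187.2]))
rim2 (array([499.5, -92.3]), array([54.2, 83.9]), 76.9, 302, array([495.1, -91.2]))
blockdots [(array([544.3, 141. ]), np.int32(2))]
lipdots [(array([469., -78.]), np.int32(1)), (array([465.7, -90. ]), np.int32(1))]
mark [(array([554.4, 254. ]), np.int32(1))]
S block (array([560.7, 140.1]), array([33.5, 41.9]), 80.9, 91, array([560.7, 140. ]))
nut (array([572.6, 240.6]), array([36.2, 42.8]), 30.8, 67, array([572.4, 239.2])) [0.07854857 0.08439637 0.09489119]
bed (array([563. , 192.1]), array([223.5, 113.8]), 81.0, 1022, array([568.1, 175.6]))
rim2 (array([502.1, -95. ]), array([56.2, 86.5]), 77.0, 287, array([498.3, -94.4]))
blockdots [(array([545.2, 152.2]), np.int32(1)), (array([545.2, 140.3]), np.int32(1))]
lipdots [(array([469.1, -79.8]), np.int32(2)), (array([466.8, -91.5]), np.int32(2))]
mark [(array([563.3, 246.6]), np.int32(1)), (array([570.1, 251.2]), np.int32(2)), (array([561.8, 223.3]), np.int32(2))]
```

```bash
cat > go.py <<'E'
# usage: go.py x y z yaw_deg  (tool y axis along world yaw+90, either way) -> shares
import sys; from h import *; from workcell import manip
x,y,z,yaw=map(float,sys.argv[1:5]); s=manip.state(); R0=R.from_rotvec(s["eef_rot"])
best=None
for k in(0,180):
    a=np.radians(yaw+90+k); Y=np.array([np.cos(a),np.sin(a),0]);Z=np.array([0,0,-1.]);Rt=R.from_matrix(np.c_[np.cross(Y,Z),Y,Z])
    r=(R0.inv()*Rt).as_rotvec()
    print("q6",round(s["joints"][5],2),"shift",np.round(R0.inv().apply(np.array([x,y,z])-s["position"])/.2,3),"turn",np.round(r/1.5,3),"deg",np.round(np.degrees(np.linalg.norm(r)),1))
m=R0.as_matrix(); print("pos",np.round(s["position"],4),"toolx",np.round(m[:,0],2),"tooly",np.round(m[:,1],2),"t",round(s["time_s"],2),"F",np.round(s["force"],1),"tq",np.round(s["wrist_torque"],2),"gap",round(s["finger_gap"],4),"grip",round(s["grasp_force"],1))
E
python3 go.py .557 .144 .15 -8.6
```

```text
q6 -0.07 shift [-2.165 -0.977  0.497] turn [-0.001 -0.    -0.21 ] deg 18.1
q6 -0.07 shift [-2.165 -0.977  0.497] turn [-0.     0.002  1.884] deg 161.9
pos [0.258  0.5132 0.2492] toolx [-0.89  0.45  0.  ] tooly [ 0.45  0.89 -0.  ] t 0.1 F [ 0.8 -0.1  0.5] tq [ 0.03 -0.01 -0.02] gap 0.0853 grip 0.0
```

```bash
python3 -m handwheel '[[1,-0.95,-0.43,0.2,0,0,-0.21],[1,-0.95,-0.43,0.2,0,0,-0.21],[1,-0.95,-0.43,0.2,0,0,-0.21],[1,-0.95,-0.43,0.2,0,0,-0.21],[1,-0.95,-0.43,0.2,0,0,-0.21]]'; python3 go.py .557 .144 .15 -8.6
```

```text
time_s: 0.52
position: [0.3842, 0.357, 0.211]
eef_rot: [-0.235, -3.132, 0.001]
force: [1.3, 1.0, -0.2]
finger_gap: 0.0852
grasp_force: 0.0
q6 -0.75 shift [-1.013 -0.924  0.305] turn [-0. -0.  0.] deg 0.0
q6 -0.75 shift [-1.013 -0.924  0.305] turn [ 0.000e+00 -1.000e-03 -2.094e+00] deg 180.0
pos [0.3842 0.357  0.211 ] toolx [-0.99  0.15  0.  ] tooly [ 0.15  0.99 -0.  ] t 0.52 F [ 1.3  1.  -0.2] tq [ 0.03  0.02 -0.02] gap 0.0852 grip 0.0
```

```bash
python3 -m handwheel '[[0.8,-0.7,-0.65,0.1,0,0,0],[0.8,-0.7,-0.65,0.1,0,0,0],[0.8,-0.7,-0.65,0.1,0,0,0],[0.8,-0.7,-0.65,0.1,0,0,0],[0.8,-0.7,-0.65,0.1,0,0,0]]' >/dev/null; python3 go.py .557 .144 .12 -8.6
```

```text
q6 -1.11 shift [-0.306 -0.264  0.355] turn [-0.001  0.    -0.002] deg 0.2
q6 -1.11 shift [-0.306 -0.264  0.355] turn [0.000e+00 1.000e-03 2.093e+00] deg 179.8
pos [0.5046 0.2056 0.191 ] toolx [-0.99  0.15 -0.  ] tooly [ 0.15  0.99 -0.  ] t 0.93 F [-0.1  0.5 -0. ] tq [ 0.06  0.01 -0.03] gap 0.0683 grip 0.0
```

```bash
python3 -m handwheel '[[0.8,0,0,0,0,0,0]]' >/dev/null; python3 go.py .557 .144 .12 -8.6
```

```text
q6 -1.11 shift [-0.3   -0.26   0.355] turn [-0.001  0.001 -0.004] deg 0.3
q6 -1.11 shift [-0.3   -0.26   0.355] turn [1.000e-03 2.000e-03 2.091e+00] deg 179.7
pos [0.5057 0.2048 0.1908] toolx [-0.99  0.15 -0.  ] tooly [ 0.15  0.99 -0.  ] t 1.02 F [ 0.1  0.  -0.2] tq [ 0.02 -0.02  0.02] gap 0.0678 grip 0.0
```

```bash
python3 -m handwheel '[[0.8,-0.3,-0.26,0.2,0,0,0],[0.8,-0.3,-0.26,0.2,0,0,0],[0.8,-0.3,-0.26,0.35,0,0,0],[0.8,-0.3,-0.26,0.35,0,0,0],[0.8,-0.3,-0.26,0.35,0,0,0]]' >/dev/null; python3 go.py .557 .144 .055 -8.6; python3 - <<'E'
from m import *; from workcell import manip
d=manip.get_image("scene"); cv2.imwrite("pics/s1.png",cv2.resize(d["color"][110:230,230:370,::-1],None,fx=5,fy=5,interpolation=cv2.INTER_CUBIC))
E
```

```text
q6 -1.23 shift [-0.03  -0.017  0.324] turn [-0.001 -0.004 -0.001] deg 0.4
q6 -1.23 shift [-0.03  -0.017  0.324] turn [-6.000e-03  2.000e-03  2.093e+00] deg 179.9
pos [0.552  0.1483 0.1198] toolx [-0.99  0.15  0.01] tooly [ 0.15  0.99 -0.  ] t 1.43 F [-0.4  0.7  0.8] tq [ 0.04  0.02 -0.01] gap 0.068 grip 0.0
```

View pics/s1.png

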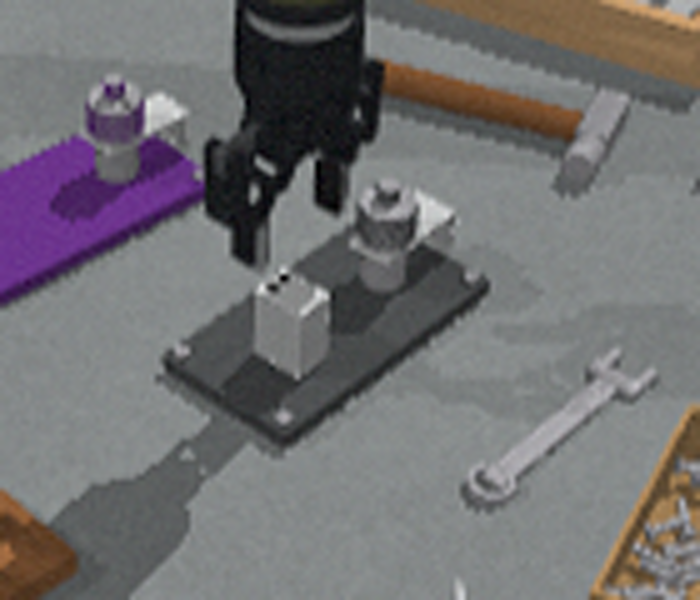

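The fingers stand above the block at (245,255) and (330,200), straddling its top at (292,288), with the nut clear at (390,215). I'll descend and grip.

```bash
python3 -m handwheel '[[0.8,-0.01,0,0.1,0,0,0],[0.8,-0.01,0,0.2,0,0,0],[0.8,-0.01,0,0.32,0,0,0],[0.8,-0.01,0,0.32,0,0,0],[0.8,-0.01,0,0.32,0,0,0]]' 40 >/dev/null; python3 go.py .557 .144 .055 -8.6
```

```text
q6 -1.23 shift [-0.012 -0.026  0.017] turn [-0.    -0.001  0.001] deg 0.1
q6 -1.23 shift [-0.012 -0.026  0.017] turn [ 1.000e-03 -0.000e+00 -2.094e+00] deg 179.9
pos [0.5554 0.1494 0.0584] toolx [-0.99  0.15  0.  ] tooly [ 0.15  0.99 -0.  ] t 1.9 F [ 0.  -0.4  0.2] tq [-0.    0.02 -0.06] gap 0.0686 grip 0.0
```

```bash
python3 -m handwheel '[[0,0,0,0,0,0,0],[0,0,0,0,0,0,0],[0,0,0,0,0,0,0],[0,0,0,0,0,0,0],[0,0,0,0,0,0,0]]' 40 >/dev/null; python3 go.py .557 .144 .055 -8.6
```

```text
q6 -1.23 shift [-0.002 -0.023  0.023] turn [ 0.001  0.002 -0.   ] deg 0.2
q6 -1.23 shift [-0.002 -0.023  0.023] turn [ 3.000e-03 -1.000e-03  2.094e+00] deg 180.0
pos [0.5573 0.1485 0.0596] toolx [-0.99  0.15 -0.  ] tooly [0.15 0.99 0.  ] t 2.32 F [-1.1  0.8  7.1] tq [-0.09  0.15  0.04] gap 0.0291 grip 40.8
```

```bash
python3 -m handwheel '[[0,0,0,-0.1,0,0,0],[0,0,0,-0.25,0,0,0],[0,0,0,-0.4,0,0,0],[0,0,0,-0.4,0,0,0],[0,0,0,-0.4,0,0,0]]' 60 >/dev/null; python3 go.py .509 -.095 .09 -13.1
```

```text
q6 -1.23 shift [ 0.059 -1.241  0.248] turn [0.001 0.003 0.052] deg 4.5
q6 -1.23 shift [ 0.059 -1.241  0.248] turn [-5.000e-03  2.000e-03 -2.043e+00] deg 175.5
pos [0.5578 0.1486 0.1402] toolx [-0.99  0.15 -0.01] tooly [0.15 0.99 0.  ] t 2.73 F [-0.5  0.6 -1.6] tq [ 0.    0.03 -0.  ] gap 0.0289 grip 60.1
```

```bash
python3 -m handwheel '[[0,0.03,-0.2,0,0,0,0.052],[0,0.03,-0.4,0,0,0,0.052],[0,0.05,-0.6,0,0,0,0.052],[0,0.06,-0.8,0,0,0,0.052],[0,0.06,-0.98,0,0,0,0.052]]' >/dev/null;  python3 -m handwheel '[[0,0,-0.1,0,0,0,0],[0,0,-0.2,0,0,0,0],[0,0,-0.26,0,0,0,0],[0,0,-0.26,0,0,0,0],[0,0,-0.26,0.1,0,0,0]]' >/dev/null;python3 go.py .509 -.095 .09 -13.1
```

```text
q6 -1.61 shift [-0.017  0.005  0.149] turn [ 0.     0.004 -0.001] deg 0.4
q6 -1.61 shift [-0.017  0.005  0.149] turn [ 0.006 -0.     2.093] deg 179.9
pos [ 0.5053 -0.0953  0.1197] toolx [-0.97  0.23 -0.01] tooly [0.23 0.97 0.  ] t 3.57 F [ 1.1 -1.4 -1. ] tq [ 0.02 -0.   -0.05] gap 0.0291 grip 60.4
```

```bash
python3 -m handwheel '[[0,-0.015,0.005,0.05,0,0,0],[0,-0.015,0.005,0.1,0,0,0],[0,-0.015,0.005,0.15,0,0,0],[0,-0.015,0.005,0.15,0,0,0],[0,-0.015,0.005,0.15,0,0,0]]' >/dev/null; python3 go.py .509 -.095 .0476 -13.1
cat > see.py <<'E'
from m import *; from workcell import manip
S0=dict(np.load("scene0.npz")); a=np.radians(-13.1); ax=np.array([np.cos(a),np.sin(a)]); ay=np.array([-ax[1],ax[0]])
s=manip.state(); d=manip.get_image("scene"); zb=s["position"][2]-.0446
im=d["color"]; cv2.imwrite("pics/see.png",cv2.resize(im[170:270,180:300,::-1],None,fx=6,fy=6,interpolation=cv2.INTER_CUBIC))
o=np.array([.509,-.095])
def faces(d,lo,hi,m=None):
    P=cloud(d); q=np.dstack([(P[...,:2]-o)@ax,(P[...,:2]-o)@ay,P[...,2]]); ok=(abs(q[...,0])<.055)&(abs(q[...,1])<.04)&(q[...,2]>lo)&(q[...,2]<hi)
    if m is not None: ok&=m
    return q[ok]
h=faces(S0,.003,.014); h=h[(h[:,0]>.02)|(h[:,1]<-.02)]
br=(im.min(2)>105)&(np.ptp(im.astype(int),2)<25) if True else None
b=faces(d,zb+.004,zb+.03,br)
for n,q,X,Y in(("holder",h,.032,-.027),("block",b,.02,-.015)):
    fx=q[abs(q[:,0]-X)<.006]; fy=q[abs(q[:,1]-Y)<.006]
    fx=fx[fx[:,1]>Y+.006]; fy=fy[fy[:,0]<X-.006]
    print(n,len(fx),"x off",np.round((np.median(fx[:,0])-X)*1000,1),len(fy),"y off",np.round((np.median(fy[:,1])-Y)*1000,1))
    if len(fx)>8: print("  slope dx/dy",np.round(np.polyfit(fx[:,1],fx[:,0],1)[0],3))
E
python3 see.py
```

```text
q6 -1.61 shift [-0.019 -0.004  0.196] turn [ 0.    -0.002  0.   ] deg 0.1
q6 -1.61 shift [-0.019 -0.004  0.196] turn [ 2.000e-03  0.000e+00 -2.094e+00] deg 180.0
pos [ 0.5056 -0.0933  0.0868] toolx [-0.97  0.23  0.  ] tooly [0.23 0.97 0.  ] t 3.98 F [-0.7  0.6 -1.3] tq [ 0.01 -0.03  0.02] gap 0.0292 grip 60.3
holder 29 x off 1.0 34 y off -0.0
  slope dx/dy 0.007
block 37 x off -1.9 22 y off 2.0
  slope dx/dy -0.056
```

View pics/see.png

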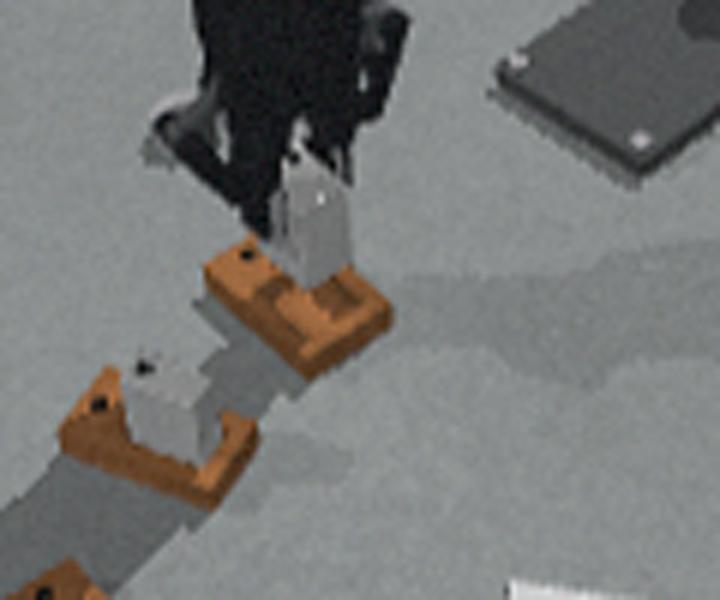

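The block hangs over the two-dot pocket, with its bottom at (320,275) against the pocket at (315,295). It sits about 3 mm short in x and 2 mm off in y, so I'll correct and re-measure.

```bash
python3 -m handwheel '[[0,-0.015,-0.01,0,0,0,0],[0,-0.015,-0.01,0.03,0,0,0],[0,-0.015,-0.01,0.06,0,0,0],[0,-0.015,-0.01,0.06,0,0,0],[0,-0.015,-0.01,0.06,0,0,0]]' >/dev/null; python3 go.py .509 -.095 .0476 -13.1; python3 see.py
```

```text
q6 -1.61 shift [-0.003  0.009  0.138] turn [ 0.    -0.001 -0.   ] deg 0.1
q6 -1.61 shift [-0.003  0.009  0.138] turn [-1.000e-03 -0.000e+00  2.094e+00] deg 180.0
pos [ 0.5081 -0.0966  0.0753] toolx [-0.97  0.23  0.  ] tooly [0.23 0.97 0.  ] t 4.45 F [ 0.3  0.9 -2. ] tq [ 0.01  0.02 -0.  ] gap 0.0292 grip 60.3
holder 29 x off 1.0 34 y off -0.0
  slope dx/dy 0.007
block 41 x off 1.1 19 y off -0.6
  slope dx/dy -0.002
```

Aligned within 1 mm. I'll lower it gently while watching the force.

```bash
python3 -m handwheel '[[0,0,0.003,0.03,0,0,0],[0,0,0.003,0.06,0,0,0],[0,0,0.003,0.08,0,0,0],[0,0,0.003,0.1,0,0,0],[0,0,0.003,0.1,0,0,0]]' >/dev/null; python3 go.py .509 -.095 .0476 -13.1
```

```text
q6 -1.61 shift [-0.004  0.006  0.035] turn [ 0.    -0.001 -0.   ] deg 0.1
q6 -1.61 shift [-0.004  0.006  0.035] turn [-2.000e-03 -0.000e+00  2.094e+00] deg 180.0
pos [ 0.5081 -0.0959  0.0546] toolx [-0.97  0.23  0.  ] tooly [0.23 0.97 0.  ] t 4.92 F [ 0.6  0.1 -1.3] tq [-0.02  0.04 -0.02] gap 0.0291 grip 60.3
```

```bash
python3 -m handwheel '[[0,0,0,0.015,0,0,0],[0,0,0,0.025,0,0,0],[0,0,0,0.035,0,0,0],[0,0,0,0.037,0,0,0],[0,0,0,0.037,0,0,0]]' >/dev/null; python3 go.py .509 -.095 .0476 -13.1
```

```text
q6 -1.61 shift [-0.     0.006  0.003] turn [ 0. -0. -0.] deg 0.0
q6 -1.61 shift [-0.     0.006  0.003] turn [-0.    -0.     2.094] deg 180.0
pos [ 0.5087 -0.0961  0.0482] toolx [-0.97  0.23  0.  ] tooly [0.23 0.97 0.  ] t 5.33 F [ 0.4  0.1 -0.7] tq [ 0.03 -0.02  0.06] gap 0.0289 grip 60.3
```

```bash
python3 -m handwheel '[[0,0,0,0.006,0,0,0],[0,0,0,0.01,0,0,0],[0,0,0,0.01,0,0,0],[0,0,0,0.01,0,0,0]]' >/dev/null; python3 go.py .509 -.095 .0476 -13.1
```

```text
q6 -1.61 shift [0.001 0.006 0.   ] turn [-0.     0.001 -0.   ] deg 0.1
q6 -1.61 shift [0.001 0.006 0.   ] turn [1.000e-03 0.000e+00 2.094e+00] deg 180.0
pos [ 0.509  -0.0962  0.0477] toolx [-0.97  0.23 -0.  ] tooly [ 0.23  0.97 -0.  ] t 5.67 F [-2.9  0.6  9.9] tq [ 0.13  0.37 -0.03] gap 0.0291 grip 61.8
```

```bash
python3 -m handwheel '[[0,0,0,0,0,0,0],[0,0,0,0,0,0,0],[0,0,0,0,0,0,0]]'; python3 -m handwheel '[[0.6,0,0,0,0,0,0],[0.6,0,0,0,0,0,0],[0.6,0,0,0,0,0,0],[0.6,0,0,0,0,0,0],[0.6,0,0,0,0,0,0]]' >/dev/null; python3 go.py .509 -.095 .15 -13.1
```

```text
time_s: 5.92
position: [0.509, -0.0962, 0.0477]
eef_rot: [0.358, 3.12, -0.0]
force: [-3.2, -0.5, 9.3]
finger_gap: 0.0291
grasp_force: 61.8
q6 -1.61 shift [ 0.001  0.006 -0.519] turn [-0. -0. -0.] deg 0.0
q6 -1.61 shift [ 0.001  0.006 -0.519] turn [-0.     0.     2.094] deg 180.0
pos [ 0.5089 -0.0961  0.0462] toolx [-0.97  0.23  0.  ] tooly [ 0.23  0.97 -0.  ] t 6.33 F [ 0.3 -0.2  0.1] tq [ 0.03 -0.    0.04] gap 0.0513 grip 0.0
```

```bash
python3 -m handwheel '[[0.6,0,0,-0.2,0,0,0],[0.6,0,0,-0.4,0,0,0],[0.6,0,0,-0.6,0,0,0],[0.8,0,0.1,-0.6,0,0,0],[0.8,0,0.3,-0.6,0,0,0]]' >/dev/null; python3 go.py .568 .244 .15 -13.1; python3 - <<'E'
from m import *; from workcell import manip
d=manip.get_image("scene"); np.savez("s2.npz",**d); c=cv2.resize(d["color"][190:270,170:270,::-1],None,fx=6,fy=6,interpolation=cv2.INTER_CUBIC); cv2.imwrite("pics/s2.png",c)
P=cloud(d); m=(np.hypot(P[...,0]-.509,P[...,1]+.095)<.04)&(P[...,2]>.045)&(P[...,2]<.07); print(rect(d,m,proj(d,[.509,-.095,.058])[0],.058), np.median(P[...,2][m]))
E
```

```text
q6 -1.49 shift [0.119 1.434 0.095] turn [-0.001  0.005 -0.003] deg 0.5
q6 -1.49 shift [0.119 1.434 0.095] turn [8.000e-03 1.000e-03 2.091e+00] deg 179.7
pos [ 0.5247 -0.0405  0.1696] toolx [-0.97  0.23 -0.01] tooly [ 0.23  0.97 -0.  ] t 6.75 F [ 0.   0.4 -0.7] tq [ 0.05  0.02 -0.02] gap 0.0678 grip 0.0
(array([ 515.9, -100.7]), array([36.2, 48.7]), 73.3, 140, array([ 516. , -100.5])) 0.05675904279557803
```

View pics/s2.png

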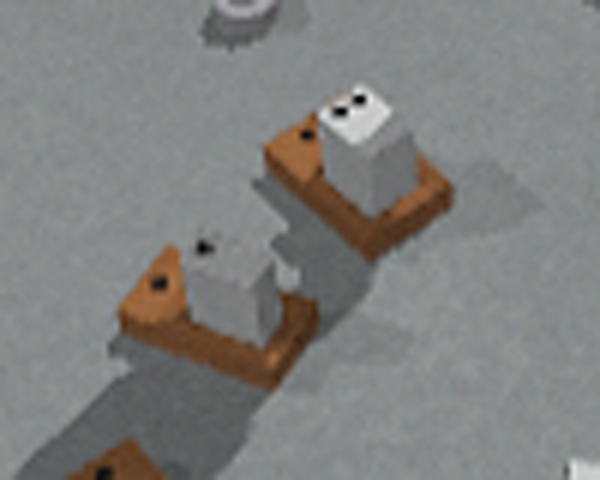

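The two-dot block (355,120) is seated upright in its pocket, with its top at about 57 mm. Next, the nut.

```bash
python3 -m handwheel '[[0.8,0.06,0.2,0,0,0,0],[0.8,0.06,0.4,0,0,0,0],[0.8,0.06,0.6,0,0,0,0],[0.8,0.08,0.8,0,0,0,0],[0.8,0.08,1,0,0,0,0]]' >/dev/null;  python3 -m handwheel '[[0.8,0,0.1,0,0,0,0],[0.8,0,0.2,0,0,0,0],[0.8,0,0.3,0,0,0,0],[0.8,0,0.3,0,0,0,0],[0.8,0,0.3,0,0,0,0]]' >/dev/null;python3 go.py .568 .244 .073 -13.1
```

```text
q6 -1.04 shift [0.015 0.121 0.463] turn [-0.001 -0.001  0.001] deg 0.1
q6 -1.04 shift [0.015 0.121 0.463] turn [ 1.000e-03 -1.000e-03 -2.093e+00] deg 179.9
pos [0.5655 0.2199 0.1657] toolx [-0.97  0.22  0.  ] tooly [ 0.22  0.97 -0.  ] t 7.63 F [-0.8 -0.2  0.1] tq [ 0.01 -0.03  0.03] gap 0.0679 grip 0.0
```

```bash
python3 -m handwheel '[[0.8,0.015,0.121,0,0,0,0],[0.8,0.015,0.121,0.1,0,0,0],[0.8,0.015,0.121,0.2,0,0,0],[0.8,0.015,0.121,0.2,0,0,0],[0.8,0.015,0.121,0.2,0,0,0]]' >/dev/null; python3 go.py .568 .244 .073 -13.1;  python3 - <<'E'
from m import *; from workcell import manip
d=manip.get_image("scene"); cv2.imwrite("pics/s3.png",cv2.resize(d["color"][110:210,260:360,::-1],None,fx=6,fy=6,interpolation=cv2.INTER_CUBIC))
E
```

```text
q6 -1.01 shift [-0.004  0.013  0.26 ] turn [-0.002 -0.002 -0.001] deg 0.3
q6 -1.01 shift [-0.004  0.013  0.26 ] turn [-0.004  0.003  2.094] deg 179.9
pos [0.5669 0.2418 0.1251] toolx [-0.97  0.23  0.  ] tooly [ 0.23  0.97 -0.  ] t 8.05 F [-0.8 -1.1  0.5] tq [-0.01 -0.02  0.03] gap 0.068 grip 0.0
```

View pics/s3.png

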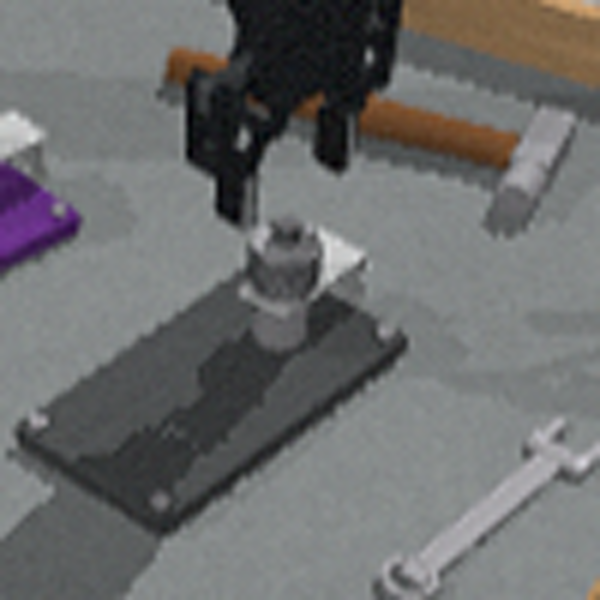

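The nut (285,240) is centred between the fingertips at (237,215) and (335,165). I'll descend and close gently.

```bash
python3 -m handwheel '[[0.8,0,0.01,0.08,0,0,0],[0.8,0,0.01,0.16,0,0,0],[0.8,0,0.01,0.24,0,0,0],[0.8,0,0.01,0.265,0,0,0],[0.8,0,0.01,0.265,0,0,0]]' 20 >/dev/null; python3 go.py .568 .244 .073 -13.1; python3 -m handwheel '[[0,0,0,0,0,0,0],[0,0,0,0,0,0,0],[0,0,0,0,0,0,0],[0,0,0,0,0,0,0],[0,0,0,0,0,0,0]]' 20 >/dev/null; python3 go.py .568 .244 .073 -13.1
```

```text
q6 -1.0 shift [ 0.002 -0.003  0.   ] turn [-0.001 -0.001 -0.001] deg 0.1
q6 -1.0 shift [ 0.002 -0.003  0.   ] turn [-1.000e-03  1.000e-03  2.094e+00] deg 180.0
pos [0.5685 0.2446 0.073 ] toolx [-0.97  0.23  0.  ] tooly [ 0.23  0.97 -0.  ] t 8.52 F [-0.2 -0.2 -0.6] tq [ 0.08  0.02 -0.03] gap 0.0683 grip 0.0
q6 -1.0 shift [ 0.007 -0.002  0.011] turn [-0.001  0.001  0.   ] deg 0.2
q6 -1.0 shift [ 0.007 -0.002  0.011] turn [-2.000e-03 -1.000e-03 -2.094e+00] deg 180.0
pos [0.5695 0.2441 0.0751] toolx [-0.97  0.23 -0.  ] tooly [ 0.23  0.97 -0.  ] t 8.93 F [-0.5 -5.7  5. ] tq [-0.8   0.08  0.02] gap 0.0385 grip 21.7
```

```bash
python3 -m handwheel '[[0,0,-0.003,0,0,0,0],[0,0,-0.003,0,0,0,0.08],[0,0,-0.003,0.001,0,0,0.16],[0,0,-0.003,0.001,0,0,0.24],[0,0,-0.003,0.002,0,0,0.32]]' 60 >/dev/null; python3 go.py .568 .244 .073 -13.1
```

```text
q6 -0.52 shift [ 0.006 -0.003  0.01 ] turn [-0.     0.002 -0.323] deg 27.8
q6 -0.52 shift [ 0.006 -0.003  0.01 ] turn [2.000e-03 1.000e-03 1.771e+00] deg 152.2
pos [0.5693 0.2436 0.075 ] toolx [-0.76  0.65 -0.  ] tooly [ 0.65  0.76 -0.  ] t 9.35 F [-1.9 -5.8  8.6] tq [-0.87  0.36  0.1 ] gap 0.0373 grip 59.4
```

```bash
python3 -m handwheel '[[0,0,0,0.001,0,0,0.08],[0,0,0,0.001,0,0,0.16],[0,0,0,0.002,0,0,0.24],[0,0,0,0.002,0,0,0.32],[0,0,0,0.003,0,0,0.4]]' >/dev/null; python3 go.py .568 .244 .073 -13.1;python3 -m handwheel '[[0,0,0,0.001,0,0,0.08],[0,0,0,0.001,0,0,0.16],[0,0,0,0.002,0,0,0.24],[0,0,0,0.002,0,0,0.32],[0,0,0,0.003,0,0,0.4]]' >/dev/null; python3 go.py .568 .244 .073 -13.1
```

```text
q6 0.08 shift [ 0.005 -0.003  0.008] turn [-0.001  0.002 -0.723] deg 62.2
q6 0.08 shift [ 0.005 -0.003  0.008] turn [2.000e-03 1.000e-03 1.371e+00] deg 117.8
pos [0.5687 0.2433 0.0745] toolx [-0.25  0.97 -0.  ] tooly [0.97 0.25 0.  ] t 9.77 F [-4. -6. 10.] tq [-1.02  0.51  0.1 ] gap 0.0376 grip 59.5
q6 0.68 shift [ 0.003 -0.002  0.006] turn [-1.000e-03  1.000e-03 -1.124e+00] deg 96.6
q6 0.68 shift [ 0.003 -0.002  0.006] turn [0.001 0.001 0.971] deg 83.4
pos [0.5681 0.2432 0.0742] toolx [ 0.34  0.94 -0.  ] tooly [ 0.94 -0.34  0.  ] t 10.18 F [-5.1 -6.1 12.3] tq [-0.89  0.73  0.08] gap 0.0372 grip 59.7
```

```bash
python3 -m handwheel '[[0,0,0,0.001,0,0,0.08],[0,0,0,0.001,0,0,0.16],[0,0,0,0.001,0,0,0.24],[0,0,0,0.002,0,0,0.32],[0,0,0,0.002,0,0,0.4]]' >/dev/null; python3 go.py .568 .244 .073 -13.1; python3 -m handwheel '[[0,0,0,0,0,0,0.04],[0,0,0,0.001,0,0,0.08],[0,0,0,0.001,0,0,0.12],[0,0,0,0.001,0,0,0.16]]' >/dev/null; python3 go.py .568 .244 .073 -13.1
```

```text
q6 1.28 shift [ 0.003 -0.     0.004] turn [-1.000e-03  1.000e-03 -1.524e+00] deg 131.0
q6 1.28 shift [ 0.003 -0.     0.004] turn [0.001 0.001 0.571] deg 49.0
pos [0.5676 0.2436 0.0738] toolx [ 0.81  0.59 -0.  ] tooly [ 0.59 -0.81  0.  ] t 10.6 F [-5.9 -4.2 12.3] tq [-0.73  0.89  0.06] gap 0.0374 grip 59.8
q6 1.52 shift [0.003 0.    0.003] turn [-1.000e-03  1.000e-03 -1.682e+00] deg 144.5
q6 1.52 shift [0.003 0.    0.003] turn [0.001 0.001 0.413] deg 35.5
pos [0.5675 0.2438 0.0736] toolx [ 0.92  0.38 -0.  ] tooly [ 0.38 -0.92  0.  ] t 10.93 F [-6.2 -4.2 12.4] tq [-0.66  0.88  0.08] gap 0.0377 grip 59.8
```

```bash
python3 -m handwheel '[[0,0,0,0,0,0,0.03],[0,0,0,0,0,0,0.06],[0,0,0,0,0,0,0.08]]' >/dev/null; python3 go.py .568 .244 .073 -13.1|grep -v shift; python3 -m handwheel '[[0,0,0,0,0,0,0.03],[0,0,0,0,0,0,0.06]]' >/dev/null; python3 go.py .568 .244 .073 -13.1
```

```text
pos [0.5675 0.2439 0.0736] toolx [ 0.96  0.27 -0.  ] tooly [ 0.27 -0.96  0.  ] t 11.18 F [-6.2 -4.  11.7] tq [-0.62  0.97  0.05] gap 0.037 grip 59.8
q6 1.73 shift [0.003 0.    0.003] turn [-1.000e-03  1.000e-03 -1.821e+00] deg 156.5
q6 1.73 shift [0.003 0.    0.003] turn [0.001 0.001 0.273] deg 23.5
pos [0.5674 0.244  0.0735] toolx [ 0.98  0.18 -0.  ] tooly [ 0.18 -0.98  0.  ] t 11.35 F [-5.2 -3.2 10.8] tq [-0.57  0.99  0.08] gap 0.0373 grip 59.8
```

```bash
for i in 1; do python3 -m handwheel '[[0,0,0,0,0,0,0.03],[0,0,0,0,0,0,0.06]]' >/dev/null; python3 go.py .568 .244 .073 -13.1|grep pos; python3 -m handwheel '[[0,0,0,0,0,0,0.03],[0,0,0,0,0,0,0.06]]' >/dev/null; python3 go.py .568 .244 .073 -13.1; done
```

```text
pos [0.5674 0.2441 0.0735] toolx [ 1.    0.09 -0.  ] tooly [ 0.09 -1.    0.  ] t 11.52 F [-5.5 -3.2 10.5] tq [-0.53  0.92  0.28] gap 0.0374 grip 59.8
q6 1.91 shift [-0.001  0.001  0.003] turn [ 1.000e-03  1.000e-03 -1.939e+00] deg 166.6
q6 1.91 shift [-0.001  0.001  0.003] turn [ 0.001 -0.     0.156] deg 13.4
pos [0.5681 0.2442 0.0735] toolx [1. 0. 0.] tooly [ 0. -1.  0.] t 11.68 F [-4.8 -3.1  5.8] tq [-0.62  0.98  1.26] gap 0.0374 grip 59.4
```

```bash
python3 -m handwheel '[[0,0,0,0,0,0,0],[0,0,0,0,0,0,0],[0,0,0,0,0,0,0],[0,0,0,0,0,0,0]]' >/dev/null; python3 go.py .568 .244 .073 -13.1|grep -v shift; python3 -m handwheel '[[0,0,0,0,0,0,-0.06],[0,0,0,-0.001,0,0,-0.14],[0,0,0,-0.001,0,0,-0.22],[0,0,0,-0.002,0,0,-0.3],[0,0,0,-0.002,0,0,-0.38]]' >/dev/null; python3 go.py .568 .244 .073 -13.1
```

```text
pos [0.5681 0.2442 0.0735] toolx [1.   0.01 0.  ] tooly [ 0.01 -1.    0.  ] t 12.02 F [-4.7 -1.9 10.2] tq [-0.56  0.67  1.09] gap 0.0375 grip 59.8
q6 1.33 shift [-0.001 -0.     0.004] turn [ 0.000e+00  1.000e-03 -1.556e+00] deg 133.7
q6 1.33 shift [-0.001 -0.     0.004] turn [ 0.001 -0.     0.538] deg 46.3
pos [0.5682 0.2441 0.0738] toolx [ 0.84  0.55 -0.  ] tooly [ 0.55 -0.84  0.  ] t 12.43 F [-3.6 -3.9 10.1] tq [-0.64  0.58 -0.09] gap 0.0377 grip 59.8
```

```bash
python3 -m handwheel '[[0,0,0,0,0,0,-0.08],[0,0,0,-0.001,0,0,-0.16],[0,0,0,-0.001,0,0,-0.24],[0,0,0,-0.002,0,0,-0.32],[0,0,0,-0.002,0,0,-0.4]]' >/dev/null; python3 -m handwheel '[[0,0,0,0,0,0,-0.08],[0,0,0,-0.001,0,0,-0.16],[0,0,0,-0.001,0,0,-0.24],[0,0,0,-0.002,0,0,-0.3],[0,0,0,-0.002,0,0,-0.3]]' >/dev/null; python3 -m handwheel '[[0,0,0,0,0,0,0],[0,0,0,0,0,0,0],[0,0,0,0,0,0,0],[0,0,0,0,0,0,0]]' >/dev/null; python3 go.py .568 .244 .073 -13.1; python3 - <<'E'
from m import *; from workcell import manip
T=manip.get_image("top"); d=T; P=cloud(d); m=(np.hypot(P[...,0]-.509,P[...,1]+.095)<.04)&(abs(P[...,2]-.058)<.006); print(rect(d,m,proj(d,[.509,-.095,.058])[0],.058))
cv2.imwrite("pics/s4.png",cv2.resize(T["color"][150:250,120:320,::-1],None,fx=4,fy=4,interpolation=cv2.INTER_CUBIC)); print(manip.state()["qvel"])
E
```

```text
q6 0.29 shift [ 0.001 -0.003  0.007] turn [-0.     0.001 -0.86 ] deg 73.9
q6 0.29 shift [ 0.001 -0.003  0.007] turn [1.000e-03 0.000e+00 1.235e+00] deg 106.1
pos [0.5685 0.2439 0.0745] toolx [-0.05  1.   -0.  ] tooly [1.   0.05 0.  ] t 13.6 F [-3.1 -4.4  8.3] tq [-0.65  0.59  0.06] gap 0.0377 grip 59.8
(array([510. , -94.4]), array([30.1, 40.3]), 76.8, 138, array([510.1, -94.5]))
[ 1.37526182e-03  2.51860025e-04  5.63944393e-04 -2.73501985e-06
  7.18517299e-04  1.12479805e-04]
```

View pics/s4.png

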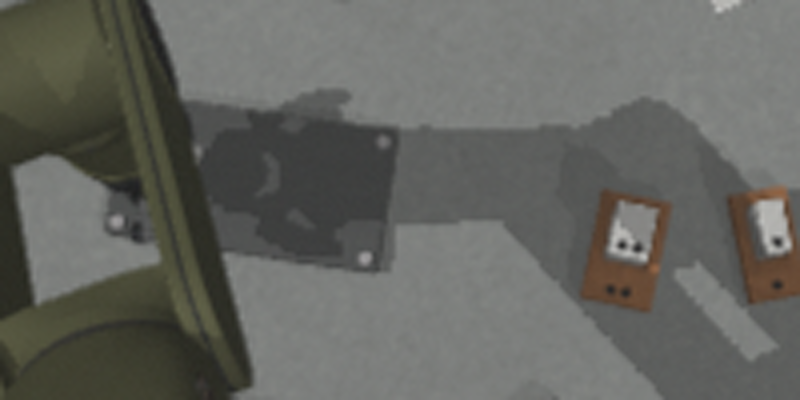

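The block is seated in its pocket (630,230), within 1 mm of centre. The nut is hidden by the arm here; going by the wrist angle it is backed off about 1.6 rad, held with 60 N and not moving. Handing in.

```bash
python3 -c "from workcell import manip; print(manip.hand_in())"
```

```text
the job is handed in; nothing more can be done
None
```

I handed the job in with the two-dot block seated in its two-dot pocket, and the nut run down to its stop, backed off about 1.6 rad (by wrist angle) and still gripped at 60 N; no verdict came back.

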